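# Fit the sharpener's backing plate and spin it by hand

### The arm

A 7-joint arm with a two-finger parallel gripper is mounted at the origin on the work surface. World frame = base frame: x ahead of the robot, y to its left, z up, the work surface at z = 0. Lengths are in m, angles in rad, forces in N, time in s.
With the tool pointing down it reaches from about 0.425 to 0.975 m from the base axis. Payload 16.7 kg.
Tool frame: the origin (TCP) lies between the finger pads; the fingertips stand 14 mm ahead of it and the grasp point (between the pads) lies 5 mm behind it (manip.tip_extent is the distance from the TCP to the fingertips, in m); z points along the fingers, y is the line along which they close (so a half turn about z gives the same grasp; the last joint's range is limited). The gripper opens to 85 mm and grips with 20 to 120 N. Pads are 22 mm wide; open, the fingers measure 114 mm over their backs; the gripper's body (76 mm by 85 mm) begins 54 mm behind the grasp point. The pads swing forward as they close: fully open they stand 13 mm farther back than shut.
Start: joints at [-1.361, 0.426, 0.074, 1.606, -0.034, 1.111, -0.067], TCP at [0.238, 0.632, 0.245] pointing down, gripper open.
Joint ranges: [-2.85, 2.85], [-0.5, 2.14], [-1.23, 1.37], [0.21, 2.46], [-1.02, 4.16], [0.16, 2.05], [-2.73, 2.73]. Speed limits (rad/s): [1.89, 1.89, 2.39, 2.39, 3.01, 3.01, 3.01].

### API

Orientations are given as a rotation vector (axis times angle).
In Python, from workcell import manip, get_image gives the robot as it stands.
- The arm moves only by the shell command python3 -m handwheel 'ROWS' [FORCE]. ROWS is JSON, a list that holds one entry, the list of rows, each a list of 7 numbers: the shift along the tool's x, y, z as a fraction of full scale, then the turn, a rotation vector about the tool's x, y, z as a fraction of full scale, then the closure, from -1 (fully open) to 1 (shut). In form: [[[tx, ty, tz, wx, wy, wz, claw], ...]]. A call has 1 to 20 rows; each row shifts and turns the commanded pose from where the row before left it, along the tool's axes as they then stand; what a row does not reach is not made up. Full scale, the value 1, is 0.5 m for a shift and 90 degrees for a turn. A row lasts 1/12 s, in which the tool goes at most 41.7 mm and 7.16 degrees, less where a joint would pass 70% of its speed; a pose out of reach is approached as far as the arm can. A call with a number of a shift or a turn outside -1 to 1 is refused whole. A call with a gripper value outside its range is refused whole. The fingers move at their own pace and stop on an object; FORCE is the grip in N (left out, the last holds). Time passes only in rows, so rows that do not move let the fingers close. It gives the time, the measured TCP pose, the force, the opening and the grip force at its end, in the units of the state.
- manip.read_state(): the state, without advancing time (a new reading comes with each control period).
- get_image(name): name is "scene" or "top" or "wrist"; returns a dict with "frame" (400x640x3 uint8, red, green, blue), "K" (3x3 intrinsics, pixels), "origin" and "rotation" of the camera in the world. Camera axes: x right, y down, z forward; pixel columns grow to the right and rows downward; lengths in m; the calibration is good to about 2 mm. A picture is of the moment at which its call begins. There is no depth.
- manip.job_done(): hands the job in; it is judged then, once.
The state is a dict: "time_s": time; "q": joint angles; "joint_vel": joint speeds; "joint_torque": joint torques, N m; "tcp_pos": TCP position; "ee_rot": TCP orientation; "contact_force": force on the tool from outside, world axes, zero at the start; "wrist_torque": the same for the moment, N m; "gripper_width": finger opening in m; "grasp_force": force on a finger pad.
Only numpy, scipy, OpenCV 4.12 (cv2) and the standard library are available. Lean on these libraries where they do the work, as an engineer would, in place of code of your own. Each camera call takes 0.05 s, during which the arm holds its last target. There are 200 camera calls.

### The job

Fit the bare backing plate onto the disc sharpener: lower it over the centre post, turn it lightly until you feel it drop over the drive key, and let go once it sits fully home. Then check that it turns freely: with a light fingertip on the plate flick it round briskly, take the hand away so that it runs on by itself, and let it come to rest. Go gently, never press or knock the spindle hard, and leave the hammer, oil bottle and screwdriver where they lie.

Things in the scene. Friction and masses are not known exactly. Their poses are not given: they have to be found in the camera images.
- plate: Bare aluminium backing plate, loose, 0.5 to 0.8 kg: disc 150 mm in diameter, 11 mm thick (10 mm inside 40 mm radius), hub in the middle of its top. In its underside a key slot 33 mm long, 8.5 wide and 10 deep runs through the bore along the plate's own x axis, marked by two scribed lines near the rim; a half turn makes no difference. Origin: centre of the underside, z up. Starts flat, hub up.
- hub_top (a point): Centre of the top of the plate's hub, 38 mm above the plate's underside. The hub is 46 mm in diameter with two flats 40 mm apart facing the plate's own +y and -y (so the flats run along the slot) and stands 28 mm above the disc. A 19 mm bore goes right through hub and disc. Same axes as the plate.
- seat (a point): Centre of the top face of the spindle flange (steel disc, 100 mm in diameter), 100 mm above the table, on the spindle axis; z up, x and y those of the machine (not turning). With the plate home, its origin is here and its outer top face 11 mm higher. A fingertip pressed on the plate with about 10 N, drawn sideways at 0.2 m/s and off the rim, sets it spinning; left alone it stops in about 1 s.
- post_tip (a point): Tip of the spindle's centre post: 16 mm in diameter, 43 mm tall above the flange, top 6 mm bevelled. Across its foot lies the drive key: 30 mm long, 6 mm wide, 6.5 mm tall. The key points anywhere within 0.75 rad of the machine's own x axis; this angle is not measured: look, or turn the plate on the key till it drops. A plate not on the key rides 6.5 mm high.
- sharpener: Disc sharpener, fixed: grey housing 225 x 196 mm, 85 mm high; spindle in a shallow black drip pan (188 mm diameter, rim 95 mm above the table). 108 mm back and 72 mm left of the axis a post rises to 150 mm. Origin on the table under the axis; front, with switch, faces its own -x. The spindle turns either way with 0.05 N m; over 4 N on the key, a plate turned on it may drag the key along.
- hammer: Claw hammer lying on the table, bystander, 305 mm long, 30 mm high; origin on the table under the middle of its length, head towards its own +x.
- oil: Small grey oil bottle standing upright, bystander, 42 mm in diameter, 105 mm high; origin at the centre of its underside.
- screwdriver: Screwdriver lying on the table, bystander, 190 mm long, 26 mm thick; origin on the table under the middle of its length.
There are look-alikes about, which are no part of the job. What is shaped like the plate but black is not meant.

How it is judged:
By the outcome, as a careful person would: the job done as asked, in the order asked, and still so for the second after the job is handed in, with the robot touching nothing.
It also fails if it takes over 72 s, if anything falls off the work surface, if the arm or the gripper's body presses on something with over 40 N, if the wrist force passes 120 N, or if a joint passes its speed limit or range.

## Working session

There is one attempt and no reset: what is moved stays moved. The work goes in short steps, Python scripts to look and compute and a shell command to move; the robot and the scene stay as the last step left them, time stands still between calls to the robot, and variables do not carry over. Pictures are saved under pics/ and viewed, at most 10 in all, crops included, and the job is handed in when it is done.

```bash
mkdir -p pics; ls; python3 - <<'E'
from workcell import manip,get_image
import cv2,numpy as np
s=manip.read_state();print({k:np.round(v,3) for k,v in s.items()})
for n in("top","scene"):
    d=get_image(n);cv2.imwrite(f"pics/{n}0.png",cv2.resize(d["frame"][:,:,::-1],(800,500)));print(n,d["K"],d["origin"],d["rotation"])
E
```

```text
pics
{'time_s': np.float64(0.0), 'q': array([-1.361,  0.427,  0.074,  1.607, -0.034,  1.111, -0.067]), 'joint_vel': array([-0.   ,  0.001,  0.001, -0.   ,  0.   ,  0.   , -0.001]), 'joint_torque': array([-1.0000e-03, -9.4982e+01,  3.7610e+00, -4.6352e+01,  1.9000e-02,
        1.0000e-02, -0.0000e+00]), 'tcp_pos': array([0.238, 0.631, 0.245]), 'ee_rot': array([-5.620e-01, -3.091e+00,  2.000e-03]), 'contact_force': array([ 0.286,  0.423, -0.337]), 'wrist_torque': array([ 0.009,  0.057, -0.003]), 'grasp_force': np.float64(0.0), 'gripper_width': np.float64(0.086)}
top [[515.77219198   0.         318.83038961]
 [  0.         515.77219198 197.14269635]
 [  0.           0.           1.        ]] [ 0.34286497 -0.0794858   1.33175111] [-2.08280367  2.14762985 -0.1815266 ]
scene [[484.5272573    0.         311.03425047]
 [  0.         484.5272573  198.34686341]
 [  0.           0.           1.        ]] [ 1.1260799  -0.39821041  0.97581813] [-2.18530632 -1.29036828  0.4193453 ]
```

View pics/top0.png

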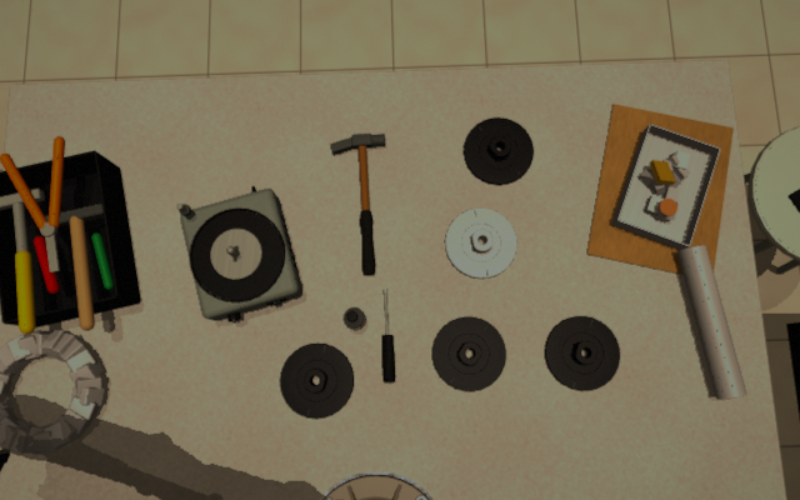

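View pics/scene0.png

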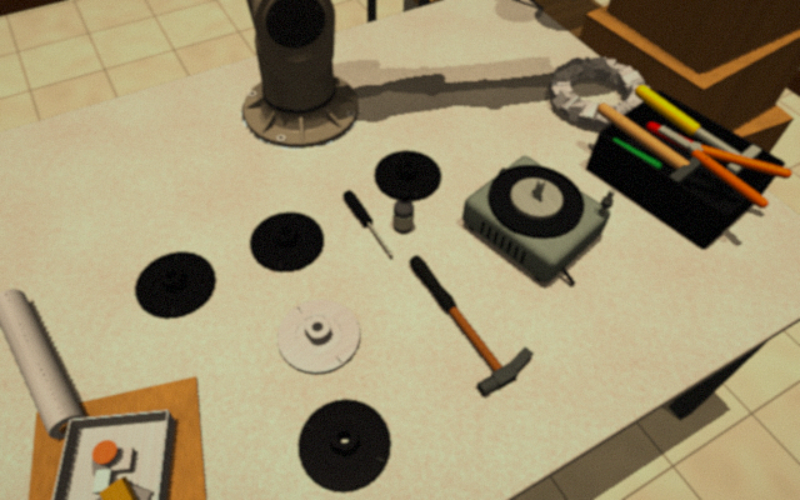

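The bare plate could be confused with these, in 800x500 top-image pixels: the black look-alikes at (498,151), (317,380), (468,353) and (582,353). The only light aluminium disc is at (481,243), so that is my choice. The sharpener spindle is at about (236,254), the hammer at (364,200), the oil at (354,318) and the screwdriver at (388,340). Next is a close crop of the plate and spindle.

```bash
cat > h.py <<'E'
import numpy as np,cv2
from scipy.spatial.transform import Rotation as R
from workcell import manip,get_image
def ray(d,u,v,z):
    Rm=np.array(d["rotation"]);Rm=R.from_rotvec(Rm).as_matrix() if Rm.size==3 else Rm
    r=Rm@np.linalg.inv(d["K"])@[u,v,1];o=np.array(d["origin"]);return o+r*(z-o[2])/r[2]
def crop(d,u0,v0,w,h,k):
    return cv2.resize(d["frame"][v0:v0+h,u0:u0+w,::-1],None,fx=k,fy=k,interpolation=cv2.INTER_CUBIC)
E
python3 - <<'E'
from h import *
d=get_image("top")
a=crop(d,345,155,80,80,5);b=crop(d,140,145,110,115,5)
b=cv2.resize(b,(383,400))
cv2.imwrite("pics/c1.png",np.clip(np.hstack([a,b])*1.3,0,255).astype('uint8'))
for n,u,v,z in[("plate",481,242,.038),("spindle",233,251,.143),("oil",354,318,.1),("hammerhead",358,142,.03),("hammerend",369,272,.02),("sd1",386,292,.02),("sd2",389,380,.02)]:print(n,ray(d,u*.8,v*.8,z).round(3))
E
```

```text
plate [ 0.593 -0.23   0.038]
spindle [0.57  0.249 0.143]
oil [0.441 0.027 0.1  ]
hammerhead [0.819 0.018 0.03 ]
hammerend [0.541 0.001 0.02 ]
sd1 [ 0.498 -0.033  0.02 ]
sd2 [ 0.322 -0.034  0.02 ]
```

View pics/c1.png

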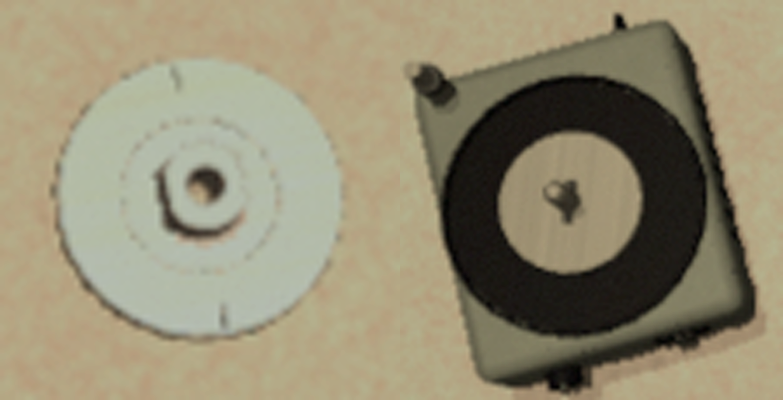

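The crop shows the light plate, with scribed lines at (177,78) and (225,318), its rim centred at about (200,198) and the hub bore at (206,182). On the right, the flange is centred at about (569,202) and the post tip leans to (553,188). The key can't be made out yet, so I'll look with the wrist camera on the way.

```bash
python3 - <<'E'
from h import *
d=get_image("top")
p1=ray(d,380.4,170.6,.011);p2=ray(d,390,218.6,.011);print(p1,p2,(p1+p2)/2,"ang",np.degrees(np.arctan2(*(p1-p2)[1::-1])))
print("rimc",ray(d,385,194.6,.011),"hub",ray(d,345+206/5,155+182/5,.038))
print("flange",ray(d,188.5,203.1,.1),"tip",ray(d,183.9,199,.143))
s=manip.read_state();print(R.from_rotvec(s["ee_rot"]).as_matrix().round(3))
w=get_image("wrist");print(w["origin"],R.from_rotvec(w["rotation"]).as_matrix().round(3) if np.size(w["rotation"])==3 else w["rotation"],w["K"][0,0])
E
```

```text
[ 0.65972992 -0.22484731  0.011     ] [ 0.53178287 -0.24305143  0.011     ] [ 0.59575639 -0.23394937  0.011     ] ang 8.09761129252841
rimc [ 0.59519787 -0.23351219  0.011     ] hub [ 0.59825104 -0.23385577  0.038     ]
flange [0.5726834  0.25567602 0.1       ] tip [0.57483694 0.25504923 0.143     ]
[[-0.936  0.352 -0.   ]
 [ 0.352  0.936 -0.001]
 [-0.    -0.001 -1.   ]]
[0.16882806 0.65603552 0.37217433] [[ 0.351  0.898  0.266]
 [ 0.936 -0.336 -0.1  ]
 [-0.001  0.284 -0.959]] 340.0739665171945
```

```bash
python3 -m handwheel '[[[0,0,-0.02,0,0,-0.064,-1],[0,0,-0.02,0,0,-0.064,-1],[0,0,-0.02,0,0,-0.064,-1],[0,0,-0.02,0,0,-0.064,-1],[0,0,-0.02,0,0,-0.064,-1]]]' && python3 -m handwheel '[[[-0.035,-0.0525,-0.006,0,0,0,-1],[-0.035,-0.0525,-0.006,0,0,0,-1],[-0.035,-0.0525,-0.006,0,0,0,-1],[-0.035,-0.0525,-0.006,0,0,0,-1],[-0.035,-0.0525,-0.006,0,0,0,-1],[-0.035,-0.0525,-0.006,0,0,0,-1],[-0.035,-0.0525,-0.006,0,0,0,-1],[-0.035,-0.0525,-0.006,0,0,0,-1],[-0.035,-0.0525,-0.006,0,0,0,-1],[-0.035,-0.0525,-0.006,0,0,0,-1],[-0.035,-0.0525,-0.006,0,0,0,-1],[-0.035,-0.0525,-0.006,0,0,0,-1],[-0.035,-0.0525,-0.006,0,0,0,-1],[-0.035,-0.0525,-0.006,0,0,0,-1],[-0.035,-0.0525,-0.006,0,0,0,-1],[-0.035,-0.0525,-0.006,0,0,0,-1],[0,0,0,0,0,0,-1],[0,0,0,0,0,0,-1]]]'
python3 - <<'E'
from h import *
d=get_image("wrist");s=manip.read_state();print(s["tcp_pos"],R.from_rotvec(s["ee_rot"]).as_matrix().round(3),d["origin"])
np.savez("w1.npz",**d);cv2.imwrite("pics/w1.png",d["frame"][:,:,::-1])
E
```

```text
time_s: 0.67
tcp_pos: [0.2376, 0.6316, 0.2956]
ee_rot: [0.232, -3.133, 0.0]
contact_force: [0.1, 0.5, -0.5]
gripper_width: 0.0856
grasp_force: 0.0
time_s: 2.17
tcp_pos: [0.5756, 0.254, 0.3432]
ee_rot: [-0.219, 3.134, -0.001]
contact_force: [0.4, 1.0, -1.1]
gripper_width: 0.0856
grasp_force: 0.0
[0.57466407 0.2555802  0.34309144] [[-0.99  -0.141 -0.   ]
 [-0.141  0.99  -0.   ]
 [ 0.    -0.    -1.   ]] [0.50290131 0.24304178 0.47054628]
```

View pics/w1.png

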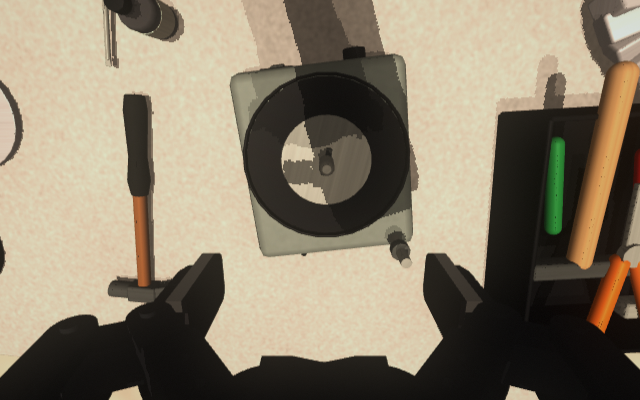

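The wrist view has the machine in the middle, with the flange at about (326,160), the post at (326,165) and the key partly visible near (328,150). I'll enlarge the flange.

```bash
python3 - <<'E'
from h import *
d=dict(np.load("w1.npz"))
c=crop(d,276,105,100,110,5);c=np.clip(255*(c/255.)**.6,0,255).astype('uint8');cv2.imwrite("pics/w1c.png",c)
E
```

```text
(no output)
```

View pics/w1c.png

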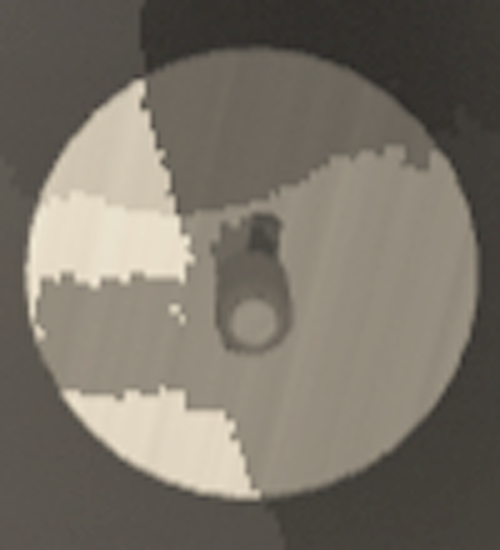

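Flange rim bounds in the crop are x 27–478 and y 45–497, which puts the centre at (252,271). The post tip is at (253,320), and the end of the key is the dark stub at about (265,217).

```bash
python3 - <<'E'
from h import *
d=dict(np.load("w1.npz"))
P=lambda x,y,z:ray(d,276+x/5-.4,105+y/5-.4,z)
c=P(252.5,271,.1);t=P(253,320,.143);print(c,t)
for k in[(265,214),(262,216),(267,216),(250,216),(280,216)]:
    e=P(*k,.1065);v=(e-c)[:2];print(k,np.linalg.norm(v),np.degrees(np.arctan2(-v[1],-v[0])))
E
```

```text
[0.5690136  0.25510185 0.1       ] [0.5709437  0.25518228 0.143     ]
(265, 214) 0.013764390324021233 -2.8477706063882264
(262, 216) 0.013233249288325697 -0.4728325891459297
(267, 216) 0.013434133825664512 -4.997061679689835
(250, 216) 0.013100823720241293 10.721157036771022
(280, 216) 0.014323114067884654 -15.919662573855561
```

```bash
python3 -m handwheel '[[[0.006,-0.061,0,0,0,0,-1],[0.006,-0.061,0,0,0,0,-1],[0.006,-0.061,0,0,0,0,-1],[0.006,-0.061,0,0,0,0,-1],[0.006,-0.061,0.013,0,0,0,-1],[0.006,-0.061,0.013,0,0,0,-1],[0.006,-0.061,0.013,0,0,0,-1],[0.006,-0.061,0.013,0,0,0,-1],[0.006,-0.061,0.013,0,0,0,-1],[0.006,-0.061,0.013,0,0,0,-1],[0.006,-0.061,0.013,0,0,0,-1],[0.006,-0.061,0.013,0,0,0,-1],[0.006,-0.061,0.013,0,0,0,-1],[0.006,-0.061,0.013,0,0,0,-1],[0.006,-0.061,0.013,0,0,0,-1],[0.006,-0.061,0.013,0,0,0,-1],[0,0,0,0,0,0,-1],[0,0,0,0,0,0,-1]]]'
python3 - <<'E'
from h import *
d=get_image("wrist");s=manip.read_state();print(s["tcp_pos"])
np.savez("w2.npz",**d);cv2.imwrite("pics/w2.png",cv2.resize(d["frame"][:300,100:540,::-1],None,fx=1.8,fy=1.8)[:, :800])
E
```

```text
time_s: 3.72
tcp_pos: [0.5962, -0.2344, 0.2646]
ee_rot: [0.222, -3.133, -0.0]
contact_force: [-0.1, 0.3, -0.4]
gripper_width: 0.0856
grasp_force: 0.0
[ 0.59661322 -0.23302187  0.26487035]
```

View pics/w2.png

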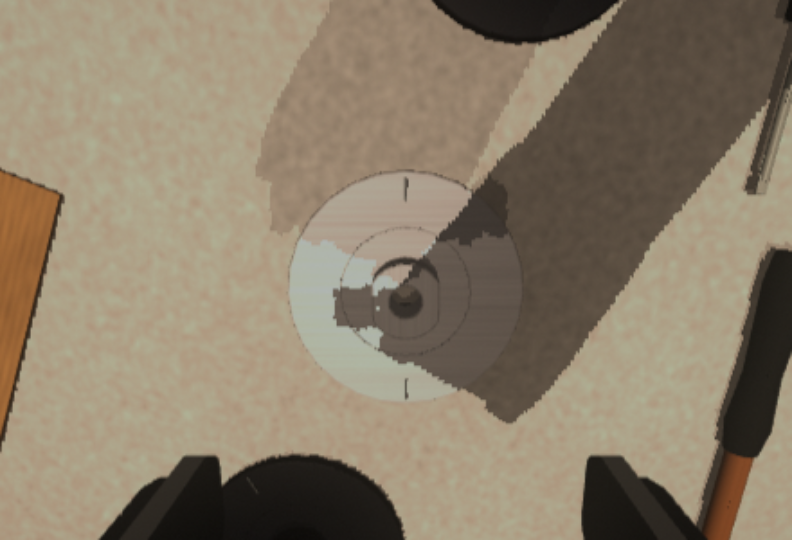

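```bash
python3 - <<'E'
from h import *
d=dict(np.load("w2.npz"))
P=lambda x,y,z:ray(d,100+x/1.8-.25,y/1.8-.25,z)
c=P(405.5,286,.011);a=P(406,187,.011);b=P(406,388,.011);h=P(405,299,.038)
s=manip.read_state();print(c,h,np.degrees(np.arctan2(*(b-a)[1::-1])),manip.tip_extent)
M=R.from_rotvec(s["ee_rot"]).as_matrix();print("tool delta/0.5",M.T@(np.r_[c[:2],.029]-s["tcp_pos"])/.5)
E
```

```text
[ 0.5910306  -0.23410043  0.011     ] [ 0.59393117 -0.23410131  0.038     ] 8.26843326600609 0.014
tool delta/0.5 [ 0.01106006 -0.00088509  0.47174729]
```

```bash
python3 -m handwheel '[[[0.004,-0.001,0.04,0,0,0,-1],[0,0,0.05,0,0,0,-1],[0,0,0.05,0,0,0,-1],[0,0,0.05,0,0,0,-1],[0,0,0.05,0,0,0,-1],[0,0,0.05,0,0,0,-1],[0,0,0.05,0,0,0,-1],[0,0,0.04,0,0,0,-1],[0,0,0.03,0,0,0,-1],[0,0,0.02,0,0,0,-1],[0,0,0.02,0,0,0,-1],[0,0,0.01,0,0,0,-1],[0,0,0.01,0,0,0,-1],[0,0,0,0,0,0,-1],[0,0,0,0,0,0,-1]]]' 30 && python3 -m handwheel '[[[0,0,0,0,0,0,1],[0,0,0,0,0,0,1],[0,0,0,0,0,0,1],[0,0,0,0,0,0,1],[0,0,0,0,0,0,1],[0,0,0,0,0,0,1],[0,0,0,0,0,0,1],[0,0,0,0,0,0,1],[0,0,0,0,0,0,1],[0,0,0,0,0,0,1],[0,0,0,0,0,0,1],[0,0,0,0,0,0,1]]]' 30
```

```text
time_s: 5.02
tcp_pos: [0.5949, -0.2348, 0.0308]
ee_rot: [-0.224, 3.133, -0.0]
contact_force: [-0.1, -0.5, 0.5]
gripper_width: 0.0851
grasp_force: 0.0
time_s: 6.02
tcp_pos: [0.5948, -0.2345, 0.0308]
ee_rot: [-0.224, 3.133, 0.001]
contact_force: [-2.5, 2.9, 5.8]
gripper_width: 0.0394
grasp_force: 30.6
```

```bash
python3 -m handwheel '[[[0,0,0,0,0,0,1],[0,0,-0.01,0,0,0,1],[0,0,-0.02,0,0,0,1],[0,0,-0.04,0,0,0,1],[0,0,-0.05,0,0,0,1],[0,0,-0.05,0,0,0,1],[0,0,-0.05,0,0,0,1],[0,0,-0.05,0,0,0,1],[0,0,-0.04,0,0,0,1],[0,0,-0.03,0,0,0,1],[0,0,0,0,0,0,1],[0,0,0,0,0,0,1],[0,0,0,0,0,0,1]]]' 60
python3 - <<'E'
from h import *
s=manip.read_state();M=R.from_rotvec(s["ee_rot"]).as_matrix()
print(s["tcp_pos"],s["contact_force"],s["wrist_torque"],s["gripper_width"],s["grasp_force"])
print(M.T@(np.array([.5948-.0225,-.2345+.489,s["tcp_pos"][2]])-s["tcp_pos"])/.5)
E
```

```text
time_s: 7.1
tcp_pos: [0.5939, -0.2345, 0.1993]
ee_rot: [0.224, -3.132, -0.001]
contact_force: [0.2, 0.6, -7.1]
gripper_width: 0.0385
grasp_force: 62.6
[ 0.59392046 -0.23447017  0.19929793] [ 0.22056483  0.64584171 -7.09431429] [ 0.02051833  0.00569569 -0.00824841] 0.03854857662130029 62.57298946380615
[-9.63941720e-02  9.74138067e-01  5.10237521e-04]
```

```bash
python3 -m handwheel '[[[-0.002,0.02,0,0,0,0,1],[-0.004,0.04,0,0,0,0,1],[-0.0054,0.055,0,0,0,0,1],[-0.0054,0.055,0,0,0,0,1],[-0.0054,0.055,0,0,0,0,1],[-0.0054,0.055,0,0,0,0,1],[-0.0054,0.055,0,0,0,0,1],[-0.0054,0.055,0,0,0,0,1],[-0.0054,0.055,0,0,0,0,1],[-0.0054,0.055,0,0,0,0,1],[-0.0054,0.055,0,0,0,0,1],[-0.0054,0.055,0,0,0,0,1],[-0.0054,0.055,0,0,0,0,1],[-0.0054,0.055,0,0,0,0,1],[-0.0054,0.055,0,0,0,0,1],[-0.0054,0.055,0,0,0,0,1],[-0.0054,0.055,0,0,0,0,1],[-0.0054,0.055,0,0,0,0,1],[-0.004,0.04,0,0,0,0,1],[-0.004,0.034,0,0,0,0,1]]]' && python3 -m handwheel '[[[0,0,0,0,0,0.041,1],[0,0,0,0,0,0.041,1],[0,0,0,0,0,0.041,1],[0,0,0,0,0,0,1],[0,0,0,0,0,0,1],[0,0,0,0,0,0,1]]]'
python3 - <<'E'
from h import *
s=manip.read_state();M=R.from_rotvec(s["ee_rot"]).as_matrix()
print(s["tcp_pos"],s["contact_force"],M.round(3))
print(M.T@(np.array([.5948-.0225,-.2345+.489,s["tcp_pos"][2]])-s["tcp_pos"])/.5)
d=get_image("wrist");np.savez("w3.npz",**d)
v=d["frame"][:,:,::-1];cv2.imwrite("pics/w3.png",v)
E
```

```text
time_s: 8.77
tcp_pos: [0.5707, 0.2765, 0.1989]
ee_rot: [0.227, -3.131, 0.001]
contact_force: [0.5, 0.3, -8.1]
gripper_width: 0.0388
grasp_force: 62.4
time_s: 9.27
tcp_pos: [0.5719, 0.2741, 0.1999]
ee_rot: [-0.076, -3.14, 0.001]
contact_force: [-0.4, -0.3, -7.7]
gripper_width: 0.0387
grasp_force: 62.5
[0.5718925  0.27409801 0.19986453] [-0.41647939 -0.26422971 -7.67129145] [[-0.999  0.048 -0.001]
 [ 0.048  0.999 -0.001]
 [ 0.001 -0.001 -1.   ]]
[-2.70639050e-03 -3.91109599e-02  1.92533711e-05]
```

View pics/w3.png

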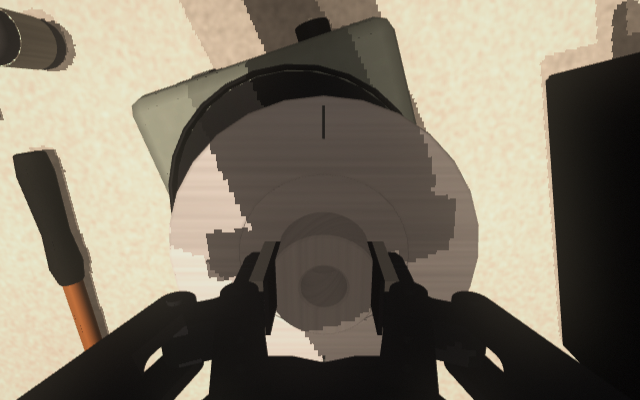

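The plate sits square in the grip, with its scribe at (323,122) and bore at (324,286). I overshot by 20 mm in y, so I'll correct that and work out where the plate centre lies relative to the TCP.

```bash
python3 -m handwheel '[[[-0.003,-0.013,0,0,0,0,1],[0,-0.013,0,0,0,0,1],[0,-0.013,0,0,0,0,1],[0,0,0,0,0,0,1],[0,0,0,0,0,0,1],[0,0,0,0,0,0,1]]]'
python3 - <<'E'
from h import *
d=dict(np.load("w3.npz"));z=.1999-.0308
print(ray(d,324,286,z+.038),"tcp .5719 .2741; scribe end",ray(d,323,105,z+.011))
s=manip.read_state();print(s["tcp_pos"])
d=get_image("top");
cv2.imwrite("pics/t4.png",crop(d,130,130,130,130,4))
E
```

```text
time_s: 9.82
tcp_pos: [0.5727, 0.2547, 0.2004]
ee_rot: [0.079, 3.141, 0.0]
contact_force: [-0.1, 0.6, -8.7]
gripper_width: 0.0387
grasp_force: 62.5
[0.57161852 0.27334107 0.2071    ] tcp .5719 .2741; scribe end [0.50248162 0.27616929 0.1801    ]
[0.57267663 0.2547147  0.20041664]
```

View pics/t4.png

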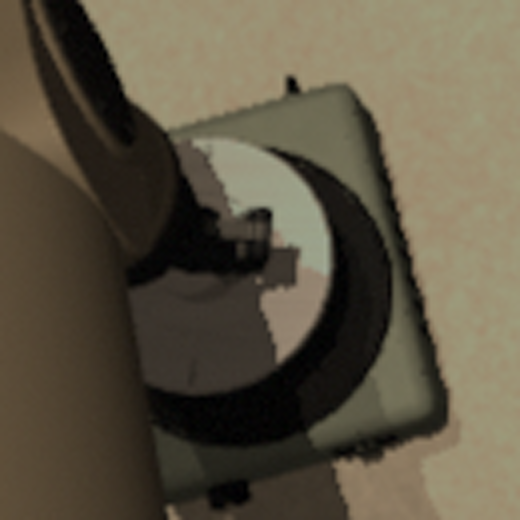

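```bash
python3 -m handwheel '[[[0,0,0.012,0,0,0,1],[0,0,0.012,0,0,0,1],[0,0,0.012,0,0,0,1],[0,0,0.008,0,0,0,1],[0,0,0.006,0,0,0,1],[0,0,0.005,0,0,0,1],[0,0,0.005,0,0,0,1],[0,0,0,0,0,0,1],[0,0,0,0,0,0,1]]]'; python3 -c "
from h import *
s=manip.read_state();print(s['tcp_pos'],s['contact_force'],s['wrist_torque'])"
```

```text
time_s: 10.62
tcp_pos: [0.5727, 0.2546, 0.1703]
ee_rot: [-0.079, -3.141, 0.0]
contact_force: [0.2, -0.5, -6.5]
gripper_width: 0.0387
grasp_force: 62.5
[0.57268726 0.254628   0.1702897 ] [ 0.23111679 -0.46129502 -6.47425296] [ 0.01449757 -0.03043672 -0.0392538 ]
```

```bash
python3 -m handwheel '[[[0,0,0.004,0,0,0,1],[0,0,0.004,0,0,0,1],[0,0,0.004,0,0,0,1],[0,0,0.004,0,0,0,1],[0,0,0,0,0,0,1]]]' && python3 -m handwheel '[[[0,0,0.005,0,0,0,1],[0,0,0.005,0,0,0,1],[0,0,0.005,0,0,0,1],[0,0,0.005,0,0,0,1],[0,0,0,0,0,0,1]]]'; python3 -c "
from h import *
s=manip.read_state();print(s['tcp_pos'],s['contact_force'],s['wrist_torque'])"
```

```text
time_s: 11.03
tcp_pos: [0.5724, 0.2548, 0.1618]
ee_rot: [-0.079, -3.14, 0.0]
contact_force: [-0.6, 1.2, -8.9]
gripper_width: 0.0385
grasp_force: 62.3
time_s: 11.45
tcp_pos: [0.5719, 0.2548, 0.1515]
ee_rot: [-0.079, -3.139, 0.0]
contact_force: [-4.0, 1.5, -9.0]
gripper_width: 0.0387
grasp_force: 62.4
[0.57187556 0.25483837 0.15152071] [-3.97380764  1.50675459 -8.96430152] [ 0.57922906  0.96861479 -0.05987686]
```

Post is in the bore. The side force of -4 N in x says to shift toward -x.

```bash
python3 -m handwheel '[[[0.002,0.001,0,0,0,0,1],[0,0,0,0,0,0,1],[0,0,0,0,0,0,1]]]' && python3 -m handwheel '[[[0,0,0.005,0,0,0,1],[0,0,0.005,0,0,0,1],[0,0,0.005,0,0,0,1],[0,0,0.005,0,0,0,1],[0,0,0,0,0,0,1]]]'; python3 -c "
from h import *
s=manip.read_state();print(s['tcp_pos'],s['contact_force'],s['wrist_torque'])"
```

```text
time_s: 11.7
tcp_pos: [0.5717, 0.2551, 0.1522]
ee_rot: [-0.079, -3.141, 0.0]
contact_force: [-1.0, -0.2, -7.9]
gripper_width: 0.0388
grasp_force: 62.4
time_s: 12.12
tcp_pos: [0.5716, 0.2551, 0.1416]
ee_rot: [-0.079, -3.14, 0.001]
contact_force: [-0.7, -0.2, -7.6]
gripper_width: 0.0388
grasp_force: 62.4
[0.57159248 0.25505172 0.14164666] [-0.72702656 -0.18579286 -7.5728759 ] [0.0438637  0.17501298 0.09616877]
```

```bash
python3 -m handwheel '[[[0,0,0.003,0,0,0,1],[0,0,0.003,0,0,0,1],[0,0,0.002,0,0,0,1],[0,0,0,0,0,0,1]]]' && python3 -m handwheel '[[[0,0,0.002,0,0,0,1],[0,0,0,0,0,0,1],[0,0,0,0,0,0,1]]]'
```

```text
time_s: 12.45
tcp_pos: [0.5716, 0.2552, 0.1381]
ee_rot: [-0.079, -3.14, 0.0]
contact_force: [-1.6, -0.0, -8.6]
gripper_width: 0.039
grasp_force: 62.4
time_s: 12.7
tcp_pos: [0.5717, 0.2552, 0.1373]
ee_rot: [-0.079, -3.141, -0.0]
contact_force: [-2.1, -0.1, -7.0]
gripper_width: 0.0388
grasp_force: 62.5
```

```bash
python3 -m handwheel '[[[0.001,0,0.002,0,0,0,1],[0,0,0,0,0,0,1],[0,0,0,0,0,0,1]]]' && python3 -m handwheel '[[[0,0,0.002,0,0,0,1],[0,0,0,0,0,0,1],[0,0,0,0,0,0,1]]]'
```

```text
time_s: 12.95
tcp_pos: [0.5714, 0.2555, 0.1363]
ee_rot: [0.079, 3.14, 0.001]
contact_force: [0.5, 2.4, -7.6]
gripper_width: 0.0383
grasp_force: 62.3
time_s: 13.2
tcp_pos: [0.5714, 0.2556, 0.1354]
ee_rot: [0.079, 3.14, 0.001]
contact_force: [1.3, 4.0, -6.8]
gripper_width: 0.0389
grasp_force: 62.5
```

```bash
python3 -m handwheel '[[[0,0.001,0.001,0,0,0,1],[0,0.001,0.001,0,0,0,1],[0,0,0,0,0,0,1]]]';  python3 -c "
from h import *
s=manip.read_state();print(s['tcp_pos'],s['contact_force'],s['wrist_torque'])"
```

```text
time_s: 13.45
tcp_pos: [0.5711, 0.2559, 0.134]
ee_rot: [-0.079, -3.14, 0.001]
contact_force: [0.6, 1.7, -7.4]
gripper_width: 0.0386
grasp_force: 62.5
[0.57105392 0.25588521 0.13403507] [ 0.57021032  1.68459309 -7.43412532] [ 0.13118612 -0.02814104 -0.0518332 ]
```

```bash
python3 -m handwheel '[[[0,0,0.002,0,0,0,1],[0,0,0.002,0,0,0,1],[0,0,0,0,0,0,1]]]' && python3 -m handwheel '[[[0,0,0.002,0,0,0,1],[0,0,0,0,0,0,1],[0,0,0,0,0,0,1]]]';  python3 -c "
from h import *
s=manip.read_state();print(s['tcp_pos'],s['contact_force'],s['wrist_torque'])"
```

```text
time_s: 13.7
tcp_pos: [0.5711, 0.256, 0.1319]
ee_rot: [-0.079, -3.14, 0.001]
contact_force: [-0.5, 0.1, -6.7]
gripper_width: 0.0385
grasp_force: 62.5
time_s: 13.95
tcp_pos: [0.5712, 0.2561, 0.1312]
ee_rot: [-0.079, -3.14, 0.0]
contact_force: [0.4, -0.3, -7.2]
gripper_width: 0.0384
grasp_force: 62.5
[0.5711959  0.25610708 0.13119587] [ 0.42098486 -0.33668856 -7.23615269] [ 0.02658229  0.02154071 -0.04061133]
```

```bash
python3 -m handwheel '[[[0,0,0.001,0,0,0,1],[0,0,0.001,0,0,0,1],[0,0,0,0,0,0,1]]]' && python3 -m handwheel '[[[0,0,0.001,0,0,0,1],[0,0,0,0,0,0,1],[0,0,0,0,0,0,1]]]';  python3 -c "
from h import *
s=manip.read_state();print(s['tcp_pos'],s['contact_force'],s['wrist_torque'])"
```

```text
time_s: 14.2
tcp_pos: [0.5713, 0.2562, 0.131]
ee_rot: [0.079, 3.141, 0.0]
contact_force: [-4.9, -3.1, 5.1]
gripper_width: 0.0386
grasp_force: 63.9
time_s: 14.45
tcp_pos: [0.5713, 0.2562, 0.1309]
ee_rot: [0.079, 3.14, 0.001]
contact_force: [-7.6, -2.9, 11.7]
gripper_width: 0.0386
grasp_force: 64.8
[0.57132234 0.25616436 0.13092332] [-7.63425209 -2.92516812 11.68779843] [-0.72048097  1.58621035  0.02386191]
```

Contact comes at TCP 0.131, which matches the fully-home height. I'll relax, release and back off.

```bash
python3 -m handwheel '[[[0,0,-0.001,0,0,0,1],[0,0,-0.001,0,0,0,1],[0,0,0,0,0,0,0.5],[0,0,0,0,0,0,0],[0,0,0,0,0,0,-0.5],[0,0,0,0,0,0,-1],[0,0,0,0,0,0,-1],[0,0,0,0,0,0,-1],[0,0,0,0,0,0,-1],[0,0,0,0,0,0,-1]]]' && python3 -m handwheel '[[[0,0,-0.03,0,0,0,-1],[0,0,-0.04,0,0,0,-1],[0,0,-0.05,0,0,0,-1],[0,0,-0.05,0,0,0,-1],[0,0,-0.05,0,0,0,-1],[0,0,-0.03,0,0,0,-1],[0,0,0,0,0,0,-1],[0,0,0,0,0,0,-1]]]'
python3 - <<'E'
from h import *
d=get_image("wrist");s=manip.read_state();print(s["tcp_pos"],s["contact_force"])
np.savez("w5.npz",**d);cv2.imwrite("pics/w5.png",d["frame"][:,:,::-1])
E
```

```text
time_s: 15.28
tcp_pos: [0.5713, 0.2562, 0.1308]
ee_rot: [0.079, 3.141, 0.0]
contact_force: [-0.3, -0.6, -0.5]
gripper_width: 0.0853
grasp_force: 0.0
time_s: 15.95
tcp_pos: [0.5715, 0.2564, 0.2565]
ee_rot: [0.079, 3.139, 0.002]
contact_force: [-0.0, -0.5, -1.1]
gripper_width: 0.0851
grasp_force: 0.0
[0.57104662 0.25621712 0.25547158] [-0.49081529  0.82194554 -0.59941783]
```

View pics/w5.png

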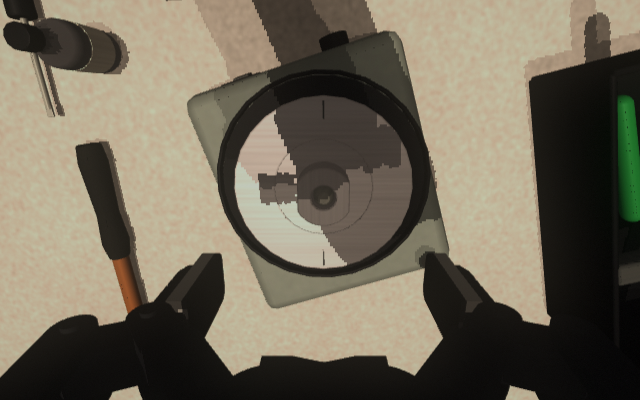

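The plate sits concentric on the flange with the post showing at (323,198), and its height says it is fully home. Next I close the fingers and move over the near side of the plate, 52 mm off axis, for the flick.

```bash
python3 -m handwheel '[[[0.026,0.015,0,0,0,0,1],[0.026,0.015,0,0,0,0,1],[0.026,0.015,0,0,0,0,1],[0.026,0.015,0,0,0,0,1],[0,0,0.03,0,0,0,1],[0,0,0.03,0,0,0,1],[0,0,0.03,0,0,0,1],[0,0,0.03,0,0,0,1],[0,0,0.03,0,0,0,1],[0,0,0.03,0,0,0,1],[0,0,0.02,0,0,0,1],[0,0,0.02,0,0,0,1],[0,0,0,0,0,0,1],[0,0,0,0,0,0,1]]]' 20
```

```text
time_s: 17.17
tcp_pos: [0.5207, 0.2886, 0.1454]
ee_rot: [-0.079, -3.14, 0.001]
contact_force: [-0.3, 0.5, 0.9]
gripper_width: 0.0
grasp_force: 0.0
```

```bash
python3 -m handwheel '[[[0,0,0.01,0,0,0,1],[0,0,0.01,0,0,0,1],[0,0,0.006,0,0,0,1],[0,0,0.004,0,0,0,1],[0,0,0,0,0,0,1],[0,0,0,0,0,0,1]]]' && python3 -m handwheel '[[[0,0,0.002,0,0,0,1],[0,0,0.002,0,0,0,1],[0,0,0.001,0,0,0,1],[0,0,0,0,0,0,1]]]'
```

```text
time_s: 17.67
tcp_pos: [0.5209, 0.2888, 0.1309]
ee_rot: [0.079, 3.141, -0.0]
contact_force: [0.4, -0.2, -0.8]
gripper_width: -0.0001
grasp_force: 0.0
time_s: 18.0
tcp_pos: [0.5208, 0.2888, 0.1282]
ee_rot: [-0.079, -3.141, 0.0]
contact_force: [-0.2, 0.6, -0.4]
gripper_width: 0.0001
grasp_force: 0.0
```

```bash
python3 -m handwheel '[[[0,0,0.002,0,0,0,1],[0,0,0.002,0,0,0,1],[0,0,0.001,0,0,0,1],[0,0,0,0,0,0,1]]]' && python3 -m handwheel '[[[0,0,0.001,0,0,0,1],[0,0,0,0,0,0,1],[0,0,0,0,0,0,1]]]'
```

```text
time_s: 18.33
tcp_pos: [0.5208, 0.2887, 0.1256]
ee_rot: [-0.079, -3.14, 0.0]
contact_force: [0.3, 0.8, 0.1]
gripper_width: 0.0
grasp_force: 0.0
time_s: 18.58
tcp_pos: [0.5208, 0.2888, 0.1253]
ee_rot: [-0.079, -3.141, 0.0]
contact_force: [0.5, -0.2, 0.1]
gripper_width: 0.0001
grasp_force: 0.0
```

```bash
python3 -m handwheel '[[[0,0,0.001,0,0,0,1],[0,0,0,0,0,0,1],[0,0,0,0,0,0,1]]]' && python3 -m handwheel '[[[0,0,0.001,0,0,0,1],[0,0,0,0,0,0,1],[0,0,0,0,0,0,1]]]'
```

```text
time_s: 18.83
tcp_pos: [0.521, 0.289, 0.1251]
ee_rot: [0.079, 3.14, 0.001]
contact_force: [0.2, -0.0, 4.3]
gripper_width: -0.0
grasp_force: 2.3
time_s: 19.08
tcp_pos: [0.5212, 0.2893, 0.125]
ee_rot: [0.079, 3.14, 0.002]
contact_force: [-1.8, 0.8, 10.4]
gripper_width: 0.0001
grasp_force: 5.2
```

```bash
python3 -m handwheel '[[[0,-0.02,0,0,0,0,1],[0,-0.04,0,0,0,0,1],[0,-0.04,0,0,0,0,1],[0,-0.04,0,0,0,0,1],[0,-0.04,0,0,0,0,1],[0,-0.04,0,0,0,0,1],[0,-0.04,-0.02,0,0,0,1],[0.0,-0.03,-0.05,0,0,0,1]]]'
python3 - <<'E'
from h import *
fs=[]
for i in range(4):
    fs.append(get_image("top"))
s=manip.read_state();print(s["time_s"],s["tcp_pos"],s["contact_force"])
cv2.imwrite("pics/f.png",np.vstack([np.hstack([crop(fs[0],145,145,95,95,3),crop(fs[1],145,145,95,95,3)]),np.hstack([crop(fs[2],145,145,95,95,3),crop(fs[3],145,145,95,95,3)])]))
E
python3 -m handwheel '[[[0,0,-0.05,0,0,0,1],[0,0,-0.05,0,0,0,1],[0,0,-0.05,0,0,0,1],[0,0,-0.05,0,0,0,1],[0,0,0,0,0,0,1],[0,0,0,0,0,0,1],[0,0,0,0,0,0,1],[0,0,0,0,0,0,1],[0,0,0,0,0,0,1],[0,0,0,0,0,0,1],[0,0,0,0,0,0,1],[0,0,0,0,0,0,1],[0,0,0,0,0,0,1],[0,0,0,0,0,0,1],[0,0,0,0,0,0,1],[0,0,0,0,0,0,1],[0,0,0,0,0,0,1],[0,0,0,0,0,0,1],[0,0,0,0,0,0,1],[0,0,0,0,0,0,1]]]'
```

```text
time_s: 19.75
tcp_pos: [0.5118, 0.1417, 0.1573]
ee_rot: [-0.08, -3.136, 0.004]
contact_force: [-0.1, -0.6, -0.2]
gripper_width: 0.0
grasp_force: 0.0
19.95 [0.513839   0.14401023 0.15976958] [0.78609622 0.41400202 0.20127401]
time_s: 21.62
tcp_pos: [0.5135, 0.144, 0.2593]
ee_rot: [-0.079, -3.141, 0.0]
contact_force: [-0.1, 0.3, 0.4]
gripper_width: -0.0003
grasp_force: 0.0
```

View pics/f.png

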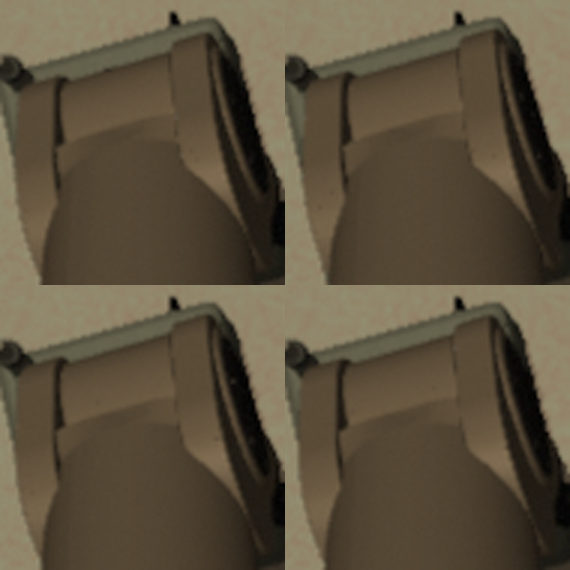

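The arm hid the plate during the flick. I'll measure the plate's angle and centring in code: unwrap the outer annulus in the wrist views before and after, and find the scribe pair.

```bash
cat >> h.py <<'E'
def proj(d,p):
    M=R.from_rotvec(np.array(d["rotation"])).as_matrix() if np.size(d["rotation"])==3 else np.array(d["rotation"])
    c=(p-np.array(d["origin"]))@M;return (c[...,:2]/c[...,2:])*[d["K"][0,0],d["K"][1,1]]+[d["K"][0,2],d["K"][1,2]]
def scribe(d,cx,cy,z=.111):
    a=np.radians(np.arange(0,360,.5));r=np.arange(.060,.0705,.0005)
    A,Q=np.meshgrid(a,r);p=np.stack([cx+Q*np.cos(A),cy+Q*np.sin(A),0*A+z],-1);m=proj(d,p).astype(np.float32)
    g=cv2.remap(cv2.cvtColor(d["frame"],cv2.COLOR_RGB2GRAY),m[...,0],m[...,1],cv2.INTER_LINEAR).astype(float)
    w=np.roll(g,6,1);e=np.roll(g,-6,1);dip=np.median(np.minimum(w,e)-g,0)/ (np.median(g,0)+10)
    s=dip[:360]+dip[360:];s=np.minimum(dip[:360],dip[360:])
    i=np.argsort(s)[::-1][:5];return [(x/2,round(s[x],3)) for x in i]
E
python3 - <<'E'
from h import *
d=dict(np.load("w5.npz"));print(scribe(d,.569,.2555))
d=get_image("wrist");np.savez("w6.npz",**d);print(proj(d,np.array([.57,.256,.111])),scribe(d,.569,.2555),manip.read_state()["time_s"])
d=get_image("wrist");print(scribe(d,.569,.2555))
E
```

```text
[(np.float64(177.0), np.float64(0.42)), (np.float64(177.5), np.float64(0.35)), (np.float64(176.5), np.float64(0.109)), (np.float64(178.0), np.float64(0.097)), (np.float64(84.5), np.float64(0.01))]
[454.76112034 242.36887193] [(np.float64(43.0), np.float64(0.015)), (np.float64(43.5), np.float64(0.015)), (np.float64(35.5), np.float64(0.005)), (np.float64(42.5), np.float64(0.005)), (np.float64(157.0), np.float64(0.0))] 21.6667
[(np.float64(43.5), np.float64(0.015)), (np.float64(43.0), np.float64(0.01)), (np.float64(44.0), np.float64(0.009)), (np.float64(35.5), np.float64(0.005)), (np.float64(14.0), np.float64(0.0))]
```

```bash
python3 -m handwheel '[[[-0.0173,0.0383,0,0,0,0,0],[-0.0173,0.0383,0,0,0,0,-1],[-0.0173,0.0383,0,0,0,0,-1],[-0.0173,0.0383,0,0,0,0,-1],[-0.0173,0.0383,0,0,0,0,-1],[-0.0173,0.0383,0,0,0,0,-1],[0,0,0,0,0,0,-1],[0,0,0,0,0,0,-1],[0,0,0,0,0,0,-1]]]'
python3 - <<'E'
from h import *
for z in (.111,.1175):
    d=get_image("wrist");print(z,scribe(d,.569,.2555,z)[:3])
# rim fit, before and after
def rim(d):
    best=[]
    a=np.radians(np.arange(0,360,3))
    g=cv2.GaussianBlur(cv2.cvtColor(d["frame"],cv2.COLOR_RGB2GRAY),(0,0),1).astype(np.float32)
    def f(p):
        v=[]
        for q in(-.0015,.0015):
            P=np.stack([p[0]+(.075+q)*np.cos(a),p[1]+(.075+q)*np.sin(a),0*a+p[2]],-1);m=proj(d,P).astype(np.float32)
            v.append(cv2.remap(g,m[:,:1],m[:,1:],cv2.INTER_LINEAR)[:,0])
        return -np.mean(np.clip(v[0]-v[1],0,40))
    from scipy.optimize import minimize
    r=min((minimize(f,[.57,.2555,z],method="Nelder-Mead",options=dict(initial_simplex=[[.57,.2555,z],[.573,.2555,z],[.57,.2585,z],[.57,.2555,z+.005]])) for z in(.108,.114,.12)),key=lambda r:r.fun);return r.x.round(4),round(r.fun,2)
print(rim(dict(np.load("w5.npz"))),rim(d));np.savez("w7.npz",**d)
E
```

```text
time_s: 22.47
tcp_pos: [0.571, 0.2555, 0.259]
ee_rot: [-0.08, -3.14, 0.001]
contact_force: [0.1, -0.0, 0.6]
gripper_width: 0.0855
grasp_force: 0.0
0.111 [(np.float64(43.0), np.float64(0.016)), (np.float64(43.5), np.float64(0.011)), (np.float64(44.0), np.float64(0.005))]
0.1175 [(np.float64(132.0), np.float64(0.268)), (np.float64(131.5), np.float64(0.094)), (np.float64(132.5), np.float64(0.044))]
(array([0.5734, 0.2549, 0.1079]), np.float64(-39.69)) (array([0.5716, 0.2564, 0.106 ]), np.float64(-39.87))
```

```bash
python3 - <<'E'
from h import *
d=dict(np.load("w7.npz"))
for c in[(.5716,.2564,.107),(.569,.2555,.111),(.571,.256,.111),(.57,.256,.114)]:print(c,[(float(a),float(b)) for a,b in scribe(d,*c)[:2]])
d=dict(np.load("w6.npz"))
for c in[(.5716,.2564,.107),(.571,.256,.111)]:print(c,[(float(a),float(b)) for a,b in scribe(d,*c)[:2]])
E
```

```text
(0.5716, 0.2564, 0.107) [(132.0, 0.591), (131.5, 0.421)]
(0.569, 0.2555, 0.111) [(43.0, 0.016), (43.5, 0.011)]
(0.571, 0.256, 0.111) [(132.0, 0.591), (131.5, 0.429)]
(0.57, 0.256, 0.114) [(132.0, 0.522), (131.5, 0.303)]
(0.5716, 0.2564, 0.107) [(32.5, 0.005), (43.5, 0.005)]
(0.571, 0.256, 0.111) [(51.0, 0.009), (32.5, 0.005)]
```

The plate is still home (rim height fits 0.106–0.108) and its scribe moved from 177° to 132°, so it turned, but how far it ran on is ambiguous. I'll check whether one image can track a single scribe, so a second flick could be observed.

```bash
cat >> h.py <<'E'
def single(d,cx,cy,z=.111,n=3):
    a=np.radians(np.arange(0,360,.5));r=np.arange(.060,.0705,.0005)
    A,Q=np.meshgrid(a,r);p=np.stack([cx+Q*np.cos(A),cy+Q*np.sin(A),0*A+z],-1);m=proj(d,p).astype(np.float32)
    g=cv2.remap(cv2.cvtColor(d["frame"],cv2.COLOR_RGB2GRAY),m[...,0],m[...,1],cv2.INTER_LINEAR).astype(float)
    dip=np.percentile(np.minimum(np.roll(g,6,1),np.roll(g,-6,1))-g,30,axis=0)/(np.median(g,0)+10)
    out=[]
    for i in np.argsort(dip)[::-1]:
        if all(abs(i/2-o[0])>4 for o in out):out.append((float(i/2),round(float(dip[i]),2)))
        if len(out)==n:return out
E
python3 - <<'E'
from h import *
print(single(dict(np.load("w6.npz")),.571,.256),single(dict(np.load("w7.npz")),.571,.256))
d=get_image("scene");print(proj(d,np.array([.571,.256,.111])))
for dx in(-.003,0,.003):print([single(d,.571+dx,.256+dy) for dy in(-.003,0,.003)])
E
```

```text
[(132.5, 0.73), (213.5, 0.03), (222.0, 0.02)] [(312.0, 0.65), (132.0, 0.57), (50.0, 0.03)]
[429.15047598 153.80141797]
[[(201.5, 0.05), (317.5, 0.04), (126.0, 0.03)], [(315.5, 0.05), (204.0, 0.03), (17.0, 0.02)], [(314.0, 0.04), (154.0, 0.03), (206.0, 0.03)]]
[[(315.5, 0.04), (187.5, 0.03), (200.5, 0.03)], [(313.5, 0.06), (130.0, 0.03), (18.0, 0.02)], [(312.0, 0.06), (131.5, 0.03), (15.5, 0.02)]]
[[(313.5, 0.04), (154.0, 0.03), (187.5, 0.03)], [(311.5, 0.06), (166.5, 0.02), (149.0, 0.02)], [(310.0, 0.06), (133.5, 0.03), (169.0, 0.02)]]
```

Single-line tracking works from the wrist view. I'll do a second, slightly brisker flick and watch the run-on this time.

```bash
python3 -m handwheel '[[[0.026,0.016,0,0,0,0,1],[0.026,0.016,0,0,0,0,1],[0.026,0.016,0,0,0,0,1],[0.026,0.016,0,0,0,0,1],[0,0,0.03,0,0,0,1],[0,0,0.03,0,0,0,1],[0,0,0.03,0,0,0,1],[0,0,0.03,0,0,0,1],[0,0,0.03,0,0,0,1],[0,0,0.03,0,0,0,1],[0,0,0.03,0,0,0,1],[0,0,0.02,0,0,0,1],[0,0,0.02,0,0,0,1],[0,0,0.008,0,0,0,1],[0,0,0,0,0,0,1],[0,0,0,0,0,0,1],[0,0,0,0,0,0,1]]]' 20
```

```text
time_s: 24.03
tcp_pos: [0.5212, 0.2909, 0.131]
ee_rot: [0.079, 3.14, 0.001]
contact_force: [-0.4, 0.4, 1.0]
gripper_width: -0.0003
grasp_force: 0.0
```

```bash
python3 -m handwheel '[[[0,0,0.003,0,0,0,1],[0,0,0.003,0,0,0,1],[0,0,0.003,0,0,0,1],[0,0,0.002,0,0,0,1],[0,0,0,0,0,0,1],[0,0,0,0,0,0,1]]]' && python3 -m handwheel '[[[0,0,0.0015,0,0,0,1],[0,0,0,0,0,0,1],[0,0,0,0,0,0,1]]]'
```

```text
time_s: 24.53
tcp_pos: [0.521, 0.291, 0.1251]
ee_rot: [0.079, 3.14, 0.001]
contact_force: [-0.5, 0.7, 4.4]
gripper_width: -0.0
grasp_force: 2.2
time_s: 24.78
tcp_pos: [0.5213, 0.2914, 0.125]
ee_rot: [0.079, 3.14, 0.002]
contact_force: [-2.3, 1.5, 12.6]
gripper_width: -0.0003
grasp_force: 6.5
```

```bash
python3 -m handwheel '[[[0,-0.02,0,0,0,0,1],[0,-0.045,0,0,0,0,1],[0,-0.045,0,0,0,0,1],[0,-0.045,0,0,0,0,1],[0,-0.045,0,0,0,0,1],[0,-0.04,-0.01,0,0,0,1],[0,-0.03,-0.05,0,0,0,1]]]'
python3 - <<'E'
from h import *
L=[(manip.read_state()["time_s"],get_image("wrist")) for i in range(24)]
for t,d in L:print(round(float(t),2),single(d,.571,.256,n=2))
E
python3 -m handwheel '[[[0,0,-0.05,0,0,0,1],[0,0,-0.05,0,0,0,1],[0,0,-0.05,0,0,0,1],[0,0,-0.05,0,0,0,1],[0,0,0,0,0,0,1],[0,0,0,0,0,0,1],[0,0,0,0,0,0,1],[0,0,0,0,0,0,1],[0,0,0,0,0,0,1],[0,0,0,0,0,0,1]]]'
```

```text
time_s: 25.37
tcp_pos: [0.512, 0.1534, 0.1515]
ee_rot: [-0.08, -3.136, 0.005]
contact_force: [-0.5, 0.0, 0.1]
gripper_width: 0.0
grasp_force: 0.0
25.37 [(223.5, 0.9), (143.0, 0.01)]
25.42 [(231.0, 0.88), (50.5, 0.74)]
25.47 [(238.0, 0.97), (57.5, 0.77)]
25.52 [(244.5, 1.05), (64.5, 0.66)]
25.57 [(71.0, 0.72), (28.5, 0.03)]
25.62 [(77.5, 0.7), (28.5, 0.03)]
25.67 [(83.0, 0.76), (29.5, 0.03)]
25.72 [(88.5, 0.69), (187.5, 0.03)]
25.77 [(93.5, 0.76), (192.5, 0.03)]
25.82 [(98.0, 0.74), (184.0, 0.04)]
25.87 [(102.0, 0.82), (201.0, 0.03)]
25.92 [(105.5, 0.75), (204.5, 0.03)]
25.97 [(109.0, 0.82), (29.0, 0.03)]
26.02 [(112.0, 0.88), (29.5, 0.03)]
26.07 [(114.5, 0.85), (28.0, 0.03)]
26.12 [(116.5, 0.89), (28.5, 0.03)]
26.17 [(118.5, 0.75), (28.5, 0.03)]
26.22 [(119.5, 0.88), (28.5, 0.03)]
26.27 [(120.5, 0.78), (28.5, 0.03)]
26.32 [(121.0, 0.79), (28.5, 0.03)]
26.37 [(121.0, 0.9), (28.5, 0.03)]
26.42 [(121.0, 0.93), (28.5, 0.03)]
26.47 [(121.0, 0.93), (28.0, 0.03)]
26.52 [(121.0, 0.92), (29.5, 0.03)]
time_s: 27.4
tcp_pos: [0.5137, 0.1557, 0.2533]
ee_rot: [-0.079, -3.139, 0.001]
contact_force: [-0.3, -0.5, 0.0]
gripper_width: 0.0
grasp_force: 0.0
```

The plate ran on by itself for about 1 s, turned about 78°, and stopped at 121° with the hand clear. I'm handing it in.

```bash
python3 -c "
from workcell import manip
print(manip.job_done())"
```

```text
the job is handed in; nothing more can be done
None
```

The bare plate is fully home on the drive key, and it ran on freely for about 1 s after a light flick before coming to rest; I flicked it twice because the arm hid the first run-on, and handed the job in with the hand clear at about 27 s.

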